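# Bring the knob-topped jar round on the hatch turntable and hold it there

## Task

Slide the clear sash of the bench screen right up by its handle, so that the jars can pass beneath it. Then take the turntable by its upright rim and turn it until the jar with the ball knob stands squarely at the front, in the middle on your side of the screen, with all the jars still standing in their places. Keep hold of the rim so that the turntable stays still for the packer on the far side, and finish while holding it; leave the coconut, the tub and the tape roll alone.

Things in the scene. Friction and masses are not known exactly. Their poses are not given: they have to be found in the camera images.
- hatch: Fixed clear screen in an aluminium frame across the bench, 876 mm wide, 360 tall. Origin on the bench, in the screen's plane, at the middle of its hatch, on the turntable's axis; x square through the screen away from the robot (-x is the front, the robot's side), y left along it, z up. Hatch posts, 34 mm deep, 24 wide, at y = +-207 mm; head rail 351 mm up. Half of the turntable is on each side.
- sash (a joint): Height of the sliding sash, m: 0 fully down, 0.11 fully up at its stop; it starts nearly down. Friction keeps it where it is left; lifting takes about 12 N. A clear panel in an aluminium frame, 382 mm wide, 153 mm tall, its lower edge 72 mm above the bench at 0. Down, it blocks the jars' way round.
- sash_handle (a point): Middle of the sash's handle bar, moving with the sash: a level steel bar, 12 mm diameter, along the hatch's y, 98 mm clear between its two end stems, 185 mm above the bench at sash 0. Its axis is 55 mm in front of (to -x from) the sash's face; the sash's top edge is 40 mm above it.
- turntable (a joint): Angle of the turntable about its vertical axis, in rad: 0 at the start, growing anticlockwise seen from above, no stops. It runs lightly on a bearing (about 0.05 N m of friction, 1.1 kg) and carries the jars round with it.
- turntable_hub (a point): Centre of the turntable's deck, on its axis, 28 mm above the bench. A white plastic disc, 330 mm outer diameter, with a rubber mat and an upright rim all round: 8 mm thick (outer radius 165 mm, inner 157), its top 58 mm above the bench, 30 mm above the deck. Between the jars the deck inside the rim is free.
- knob_jar_mid (a point): The wanted jar: slender clear jar, 52 mm diameter, with an aluminium stopper and a 30 mm ball knob on top; 108 mm tall in all, 220 g. It is the only one with a ball knob, and taller than the others. It stands loose on the turntable with its axis 90 mm from the hub, in any of four places 90 degrees apart. This point is on its axis, 52 mm above its foot.
- flat_jar1_mid (a point): Flat-lidded clear jar with an aluminium screw lid, 60 mm diameter, 70 mm tall, 220 g, standing loose on the turntable with its axis 90 mm from the hub. This point is its centre, 35 mm above its foot.
- flat_jar2_mid (a point): Flat-lidded clear jar with an aluminium screw lid, 60 mm diameter, 70 mm tall, 220 g, standing loose on the turntable with its axis 90 mm from the hub. This point is its centre, 35 mm above its foot.
- flat_jar3_mid (a point): Flat-lidded clear jar with an aluminium screw lid, 60 mm diameter, 70 mm tall, 220 g, standing loose on the turntable with its axis 90 mm from the hub. This point is its centre, 35 mm above its foot.
- coconut: Trimmed young coconut, cream, 108 mm diameter and 108 mm tall, standing on the bench on the robot's side, to the right. Origin at the centre of its foot. To be left alone.
- tub: Open white plastic tub, 130 x 170 mm and 70 mm tall, on the robot's side, to the left. Origin at the centre of its underside. To be left alone.
- tape_roll: Roll of brown packing tape lying flat on the bench nearer the robot, to the right, 110 mm diameter, 48 mm tall. Origin at the centre of its underside. To be left alone.
Mind the look-alikes: they are no part of the job. What is shaped like the part that bears knob_jar_mid but green or red is not meant.

How it is judged:
By the outcome, as a careful person would: the job done as asked, in the order asked, and still so for the second after the job is handed in, while the arm keeps its last pose, push and grip.
It also fails if it takes over 67 s, if anything falls off the work surface, if the arm or the gripper's body presses on something with over 40 N, if the wrist force passes 120 N, or if a joint passes its speed limit or range.

## Robot

A 6-joint arm with a two-finger parallel gripper is mounted at the origin on the work surface. World frame = base frame: x ahead of the robot, y to its left, z up, the work surface at z = 0. Lengths are in m, angles in degrees, forces in N, time in s.
With the tool pointing down it reaches from about 0.4 to 0.825 m from the base axis. Payload 7 kg.
Tool frame: the origin (TCP) lies at the very end of the fingers, on their centre line; the grasp point (between the pads) lies 19 mm behind it; z points along the fingers, y is the line along which they close (so a half turn about z gives the same grasp; the last joint's range is limited). The gripper opens to 88 mm and grips with 3 to 60 N. Pads are 19 mm wide; open, the fingers measure 130 mm over their backs; the gripper's body (78 mm by 193 mm) begins 47 mm behind the grasp point.
Start: joints at [-46.748, 20.546, 0.682, 0, -70.136, -16.507], TCP at [0.304, -0.603, 0.227] pointing down, gripper open.
Joint ranges: [-176.03, 176.03], [-82.01, 121.73], [-58.28, 71.71], [-173.87, 95.51], [-174.79, -0.11], [-173.66, 173.66]. Speed limits (degrees/s): [136.94, 136.94, 172.46, 180, 180, 180].

## Interface

Orientations are given as [roll, pitch, yaw] about the fixed x, y, z axes, in that order (R = Rz(yaw) Ry(pitch) Rx(roll)).
In Python, from workcell import robot gives the robot as it stands. The module is installed in compiled form; this text tells all that it offers.
- The arm moves only by the tool send_rows, never from a script. Its argument "motion" is a list that holds one entry, the list of rows, each a list of 7 numbers: the turn, a rotation vector about the tool's x, y, z in rad, then the shift along the tool's x, y, z in cm, then the closure in counts, from 0 (fully open) to 255 (shut). In form: [[[rx, ry, rz, tx, ty, tz, gripper], ...]]. A call has 1 to 12 rows; each row is the pose to reach, as a shift and turn from the pose commanded when the call began, along the tool's axes at that moment; what a row does not reach only later rows make up. A row lasts 1/10 s, in which the tool goes at most 50 mm and 8.59 degrees, less where a joint would pass 70% of its speed; a pose out of reach is approached as far as the arm can. A call with a gripper value outside its range is refused whole. The fingers move at their own pace and stop on an object; the grip force is fixed at half the most. Time passes only in rows, so rows that repeat a pose let the fingers close. It gives the time, the measured TCP pose, the force, the opening and the grip force at its end, in the units of the state.
- robot.read_state(): the state, without advancing time (a new reading comes with each control period).
- robot.get_image(name): name is "scene" or "top" or "wrist"; returns a dict with "img" (384x512x3 uint8, red, green, blue), "camera_matrix" (3x3 intrinsics, pixels), "R" (3x3) and "t" (3): a world point X has camera coordinates R X + t; the wrist camera has in their place "mount" (4x4, takes a point from camera to tool coordinates, whose origin is the TCP and whose axes are the flange's). Camera axes: x right, y down, z forward; pixel columns grow to the right and rows downward; lengths in m; the calibration is good to about 2 mm. A picture is of the moment at which its call begins: read the wrist's pose just before it. There is no depth.
- robot.job_done(): hands the job in; it is judged then, once.
The state is a dict: "time_s": time; "joint_pos": joint angles; "qd": joint speeds; "joint_torque": joint torques, N m; "position": TCP position; "ee_rot": TCP orientation; "ft_force": force on the tool from outside, world axes, zero at the start; "ft_torque": the same for the moment, N m; "opening": finger opening in m; "grasp_force": force on a finger pad.
Only numpy, scipy, OpenCV 4.12 (cv2) and the standard library are available. Lean on these libraries where they do the work, as an engineer would, in place of code of your own. Each camera call takes 0.05 s, during which the arm holds its last target. There are 200 camera calls.

## Working session

There is one attempt and no reset: what is moved stays moved. The work goes in short steps, Python scripts to look and compute and a tool call to move; the robot and the scene stay as the last step left them, time stands still between calls to the robot, and variables do not carry over. Pictures are saved under pics/ and viewed, at most 10 in all, crops included, and the job is handed in when it is done.

Besides the shell and the picture viewer there is one more tool, called after "Call:" as name([rows], argument=value, ...), one row to a line, values as JSON. send_rows: Moves the arm, as the interface text tells. Its arguments: {"type":"object","properties":{"motion":{"type":"array","items":{"type":"array","items":{"type":"array","items":{"type":"number"}}}}},"required":["motion"]}

```bash
mkdir -p pics; cat > h.py <<'E'
import numpy as np, cv2
from workcell import robot
def snap(n,f,crop=None,k=1.5):
    d=robot.get_image(n); im=d["img"][:,:,::-1]
    np.savez('pics/'+f+'.npz',**{a:np.array(b) for a,b in d.items()})
    if crop: x0,y0,x1,y1=crop; im=im[y0:y1,x0:x1]
    cv2.imwrite('pics/'+f+'.png',cv2.resize(im,None,fx=k,fy=k,interpolation=cv2.INTER_CUBIC)); return d
def ray(d,u,v,z):
    K,R,t=[np.array(d[a]) for a in("camera_matrix","R","t")]
    c=-R.T@t; r=R.T@np.linalg.solve(K,[u,v,1.]); return c+r*(z-c[2])/r[2]
def proj(d,X):
    K,R,t=[np.array(d[a]) for a in("camera_matrix","R","t")]
    p=K@(R@np.array(X)+t); return p[:2]/p[2]
E
python3 - <<'E'
from h import *
for n in("scene","top"):
    d=snap(n,n+"0"); print(n,-np.array(d["R"]).T@d["t"])
s=robot.read_state(); print(s["position"],s["ee_rot"],s["ft_force"],s["time_s"])
E
```

```text
scene [ 0.6901763  -1.00695591  1.22600377]
top [ 0.29515296 -0.03823462  1.47257237]
[ 0.30354037 -0.60241848  0.22571968] [ 1.79915203e+02 -7.95227319e-03 -1.53262845e+02] [-0.17092145  0.44252768 -0.52094198] 0.1
```

View pics/scene0.png

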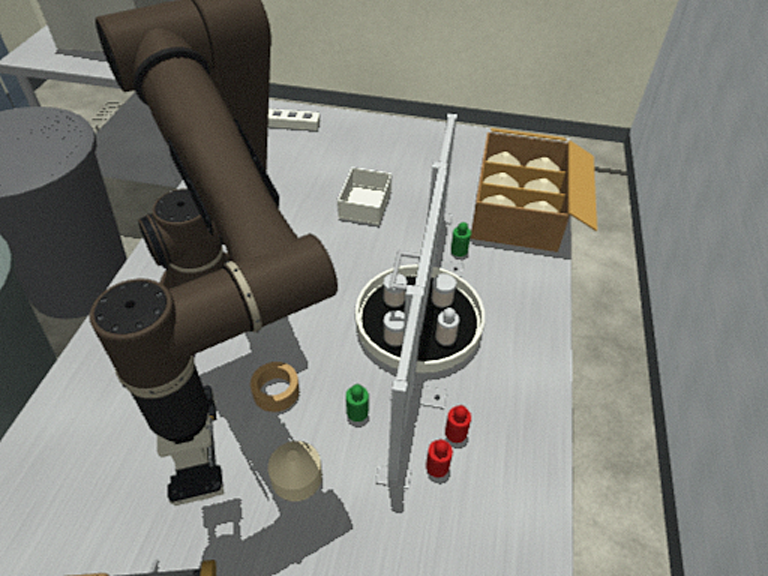

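View pics/top0.png

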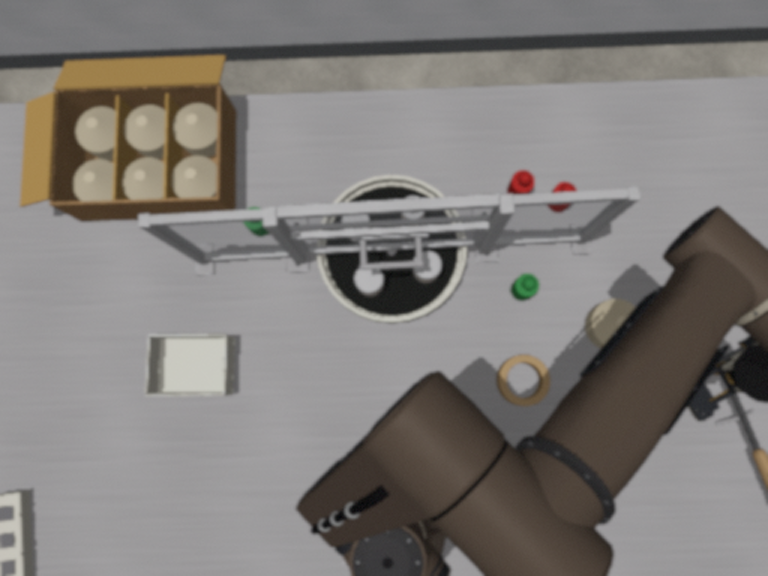

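The scene picture shows the jar candidates. Flat lids are at about (395,290), (443,290) and (397,328), and an aluminium ball knob is at (447,318) on the far right. The look-alikes are green at (461,240) and (357,403), and red at (458,424) and (439,458). I choose the aluminium one and will check it in a close crop.

```bash
python3 - <<'E'
from h import *
a=np.load('pics/scene0.npz'); b=np.load('pics/top0.npz')
A=cv2.resize(a['img'][155:255,230:330,::-1],(400,400),interpolation=2)
B=cv2.resize(b['img'][110:220,200:300,::-1],None,fx=4,fy=4,interpolation=2)
C=np.zeros((440,800,3),np.uint8);C[:400,:400]=A;C[:,400:]=B;cv2.imwrite('pics/crop1.png',C)
p=lambda u,v,z:print(ray(b,u/1.5,v/1.5,z))
# rim edges top view
for u,v in((316,250),(468,250),(392,175),(392,322)): p(u,v,.058)
p(145,217,.36);p(635,192,.36)
E
```

```text
[0.60134286 0.14514816 0.058     ]
[ 0.59053849 -0.18828741  0.058     ]
[ 0.76691774 -0.02684572  0.058     ]
[ 0.43743987 -0.01744964  0.058     ]
[0.60478246 0.40581216 0.36      ]
[ 0.62081987 -0.4502309   0.36      ]
```

View pics/crop1.png

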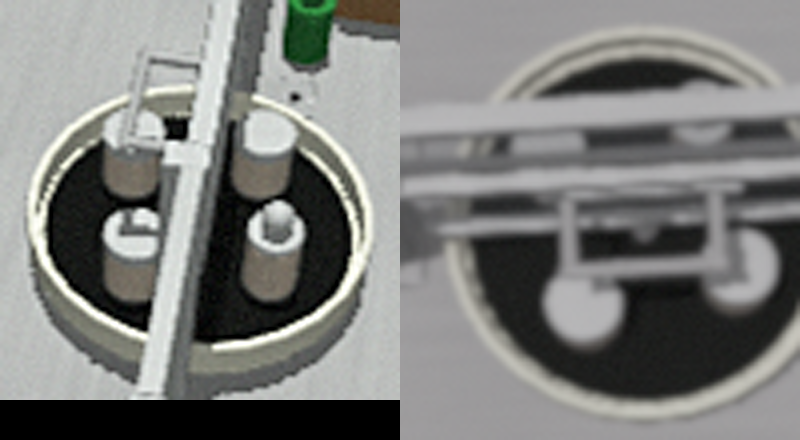

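The crop confirms the knob jar: the left panel shows the clear jar with its aluminium ball at crop (278,222), behind the screen to the right. The other three lids are flat.

```bash
cat >> h.py <<'E'
from scipy.spatial.transform import Rotation as Ro
def go(p,Rt):
    s=robot.read_state(); R0=Ro.from_euler('xyz',s["ee_rot"],degrees=True)
    print('rotvec',(R0.inv()*Ro.from_matrix(Rt)).as_rotvec().round(3),'cm',(R0.inv().apply(np.array(p)-s["position"])*100).round(2))
YAW=np.radians(1.1); X=np.array([np.cos(YAW),np.sin(YAW),0]);Y=np.array([-X[1],X[0],0]);Z=np.array([0,0,1.])
def Rhandle(dn=30):
    a=np.radians(dn); z=np.cos(a)*X-np.sin(a)*Z; return np.c_[-Y,np.cross(z,-Y),z]
E
python3 - <<'E'
from h import *
a=np.load('pics/scene0.npz'); b=np.load('pics/top0.npz')
hub=np.array([.602,-.0218])
def ang(P): d=P[:2]-hub; print(P.round(4),'r',np.hypot(*d).round(3),'ang',round((np.degrees(np.arctan2(d[1],d[0])))-1.1,1))
ang(ray(a,299.5,210.5,.121)); ang(ray(a,230+268/4,155+133/4,.098)); ang(ray(b,245.75,186.25,.098)); ang(ray(b,285.5,177,.098))
# rim in scene view: crop edges left 30 right 372 (row~222), top ~88
for u,v in((30,225),(372,225),(205,86)): print(ray(a,230+u/4,155+v/4,.058))
for s in (0,.01,.02): print('handle',s,ray(b,261.5,177,.185+s), ray(a,230+133/4,155+100/4,.185+s))
print('coc',ray(a,295/1.5,470/1.5,.06),'tape',ray(b,523/1.5,380/1.5,.04),'green',ray(b,526/1.5,287/1.5,.04))
go([.40,-.03,.30],Rhandle())
E
```

```text
[ 0.6832 -0.0745  0.121 ] r 0.097 ang -34.1
[0.6592 0.0533 0.098 ] r 0.094 ang 51.6
[0.5255 0.0289 0.098 ] r 0.092 ang 145.4
[ 0.5514 -0.0984  0.098 ] r 0.092 ang -124.6
[ 0.45408315 -0.07618572  0.058     ]
[ 0.77060075 -0.00553769  0.058     ]
[0.58627743 0.14178579 0.058     ]
handle 0 [ 0.53743534 -0.02302949  0.185     ] [ 0.53680419 -0.01503052  0.185     ]
handle 0.01 [ 0.53555364 -0.02314758  0.195     ] [ 0.5382775  -0.02455907  0.195     ]
handle 0.02 [ 0.53367194 -0.02326567  0.205     ] [ 0.5397508  -0.03408761  0.205     ]
coc [ 0.42564577 -0.50081454  0.06      ] tape [ 0.30587838 -0.29477919  0.04      ] green [ 0.50741581 -0.31325146  0.04      ]
rotvec [ 0.932 -0.585 -1.015] cm [-34.37  46.79  -7.36]
```

Call:
send_rows([
  [[0.93,-0.585,-1.015,-34.4,46.8,-7.4,100],[0.93,-0.585,-1.015,-34.4,46.8,-7.4,100],[0.93,-0.585,-1.015,-34.4,46.8,-7.4,100],[0.93,-0.585,-1.015,-34.4,46.8,-7.4,100],[0.93,-0.585,-1.015,-34.4,46.8,-7.4,100],[0.93,-0.585,-1.015,-34.4,46.8,-7.4,100],[0.93,-0.585,-1.015,-34.4,46.8,-7.4,100],[0.93,-0.585,-1.015,-34.4,46.8,-7.4,100],[0.93,-0.585,-1.015,-34.4,46.8,-7.4,100],[0.93,-0.585,-1.015,-34.4,46.8,-7.4,100],[0.93,-0.585,-1.015,-34.4,46.8,-7.4,100],[0.93,-0.585,-1.015,-34.4,46.8,-7.4,100]],
])

```text
time_s: 1.3
position: [0.3488, -0.1891, 0.2603]
ee_rot: [-125.9, 2.3, -92.6]
ft_force: [-1.1, -1.6, -0.4]
opening: 0.0528
grasp_force: 0.0
```

```bash
python3 - <<'E'
from h import *
go([.40,-.025,.27],Rhandle())
E
```

```text
rotvec [ 0.101 -0.032 -0.069] cm [-16.65  -2.8    3.37]
```

Call:
send_rows([
  [[0.101,-0.032,-0.069,-16.65,-2.8,3.4,100],[0.101,-0.032,-0.069,-16.65,-2.8,3.4,100],[0.101,-0.032,-0.069,-16.65,-2.8,3.4,100],[0.101,-0.032,-0.069,-16.65,-2.8,3.4,100],[0.101,-0.032,-0.069,-16.65,-2.8,3.4,100],[0.101,-0.032,-0.069,-16.65,-2.8,3.4,100],[0.101,-0.032,-0.069,-16.65,-2.8,3.4,100],[0.101,-0.032,-0.069,-16.65,-2.8,3.4,100],[0.101,-0.032,-0.069,-16.65,-2.8,3.4,100]],
])

```text
time_s: 2.2
position: [0.4585, -0.0079, 0.4801]
ee_rot: [-93.3, 1.9, -80.9]
ft_force: [-0.1, -4.1, -1.1]
opening: 0.0534
grasp_force: 0.0
```

```bash
python3 - <<'E'
from h import *
s=robot.read_state(); d=snap("wrist","w1"); print(s["position"],s["ee_rot"]); print(np.array(d["mount"]).round(4)); 
M=np.array(d["mount"]); R0=Ro.from_euler('xyz',s["ee_rot"],degrees=True).as_matrix()
T=np.eye(4);T[:3,:3]=R0;T[:3,3]=s["position"]; C=np.linalg.inv(T@M)
d["R"]=C[:3,:3];d["t"]=C[:3,3]
np.savez('pics/w1.npz',camera_matrix=d["camera_matrix"],R=d["R"],t=d["t"])
for h in(.185,.195,.205): print(h,[proj(d,np.array([.537,-.023,h])+k*Y*.049)*1.5 for k in(-1,0,1)])
E
```

```text
[ 0.45846742 -0.00788704  0.48006484] [-93.29205009   1.8987755  -80.89776104]
[[-1.000e-04 -9.680e-01 -2.508e-01  6.810e-02]
 [ 1.000e+00  1.000e-04 -5.000e-04 -1.000e-04]
 [ 5.000e-04 -2.508e-01  9.680e-01 -1.588e-01]
 [ 0.000e+00  0.000e+00  0.000e+00  1.000e+00]]
0.185 [array([989.40089661, 122.50149955]), array([946.29407907, 222.44798867]), array([909.22297555, 308.40020822])]
0.195 [array([969.66913781, 123.14491974]), array([927.96976488, 223.23004732]), array([892.11920589, 309.27709114])]
0.205 [array([949.85728698, 123.7909516 ]), array([909.57669173, 224.01504051]), array([874.95576594, 310.15703326])]
```

View pics/w1.png

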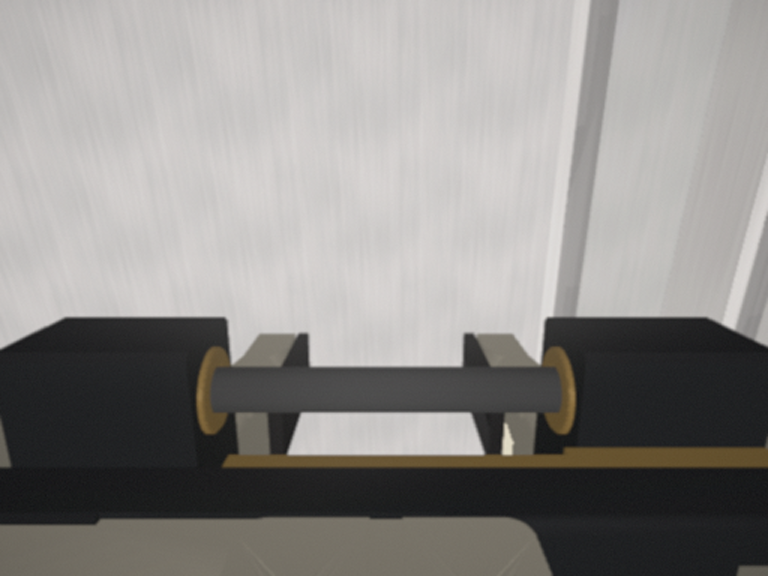

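The wrist picture shows only the gripper's own crossbar (215-570, 390) against the bench and screen. The arm stopped away from the target, so I'll check the joints.

```bash
python3 - <<'E'
from h import *
s=robot.read_state(); print(np.round(s["joint_pos"],2),np.round(s["qd"],1),s["position"],s["time_s"])
E
```

```text
[-22.06 -37.07 -35.35 -81.24 -32.33  79.99] [-1.   1.9 -3.1  6.7 -8.6  0.2] [ 0.45951332 -0.00220983  0.48204072] 2.25
```

```bash
cat > log.json <<'E'
[[[-46.748,20.546,0.682,0,-70.136,-16.507],[0.30354,-0.60242,0.22572]],
[[-22.06,-37.07,-35.35,-81.24,-32.33,79.99],[0.45951,-0.00221,0.48204]]]
E
python3 - <<'E'
from h import *
go([.47,-.025,.46],Rhandle(80))
E
```

```text
rotvec [-1.335  0.143  0.085] cm [2.49 2.09 0.76]
```

Call:
send_rows([
  [[-1.335,0.143,0.085,2.5,2.1,0.8,100],[-1.335,0.143,0.085,2.5,2.1,0.8,100],[-1.335,0.143,0.085,2.5,2.1,0.8,100],[-1.335,0.143,0.085,2.5,2.1,0.8,100],[-1.335,0.143,0.085,2.5,2.1,0.8,100],[-1.335,0.143,0.085,2.5,2.1,0.8,100],[-1.335,0.143,0.085,2.5,2.1,0.8,100],[-1.335,0.143,0.085,2.5,2.1,0.8,100],[-1.335,0.143,0.085,2.5,2.1,0.8,100],[-1.335,0.143,0.085,2.5,2.1,0.8,100],[-1.335,0.143,0.085,2.5,2.1,0.8,100]],
])

```text
time_s: 3.35
position: [0.4659, -0.0269, 0.4467]
ee_rot: [-136.9, 6.4, -79.0]
ft_force: [2.0, -0.4, -0.2]
opening: 0.0533
grasp_force: 0.0
```

```bash
cat > kin.py <<'E'
from h import *
import json
from scipy.optimize import least_squares
def fk(q,p):
    d1,a1,a2,a3,d4,L=p; q=np.radians(q); r=lambda ax,a:Ro.from_euler(ax,a)
    R=r('z',q[0]); x=np.array([0,0,d1])+R.apply([a1,0,0])
    R=R*r('y',q[1]); x=x+R.apply([0,0,a2]); R=R*r('y',-q[2]); x=x+R.apply([0,0,a3])+R.apply([d4,0,0])
    R=R*r('x',q[3])*r('y',-q[4]); x=x+R.apply([L,0,0]); R=R*r('x',q[5])
    return x,(R*Ro.from_matrix(np.c_[[0,-1.,0],[0,0,-1.],[1.,0,0]])).as_matrix()
P0=np.array([.4,.05,.45,.03,.45,.25])
def fit():
    D=json.load(open('log.json'))
    f=lambda p:np.r_[np.concatenate([(fk(q,p)[0]-x) for q,x in D])*1e3,(p-P0)*1.]
    s=least_squares(f,P0); return s.x,f(s.x)
E
python3 - <<'E'
from kin import *
s=robot.read_state(); D=json.load(open('log.json')); D.append([list(map(float,s["joint_pos"])),list(map(float,s["position"]))]); json.dump(D,open('log.json','w'))
print(np.round(s["joint_pos"],2),np.round(s["qd"],1),s["position"],s["ee_rot"],s["time_s"])
p,e=fit(); print(p.round(4),e.round(1)); print(fk(D[2][0],p)[1].round(3),Ro.from_euler('xyz',s["ee_rot"],degrees=True).as_matrix().round(3))
E
```

```text
[ 25.62 -31.37 -33.44   7.64 -45.03 -20.44] [  64.7   37.2   62.9   81.3 -115.6 -118.5] [ 0.46591336 -0.02685684  0.44673277] [-136.94249438    6.37234209  -79.02135136] 3.35
[ 1.5232 -0.741   0.8199 -1.8272  1.8266 -0.2611] [137.6 133.5 -12.8 -14.5 -29.2 -61.5 -82.  183.7  74.3   1.1  -0.8   0.4
  -1.9   1.4  -0.5]
[[ 0.642 -0.509  0.573]
 [-0.758 -0.53   0.379]
 [ 0.111 -0.679 -0.726]] [[ 0.189 -0.732  0.655]
 [-0.976 -0.065  0.21 ]
 [-0.111 -0.679 -0.726]]
```

```bash
cat > kin.py <<'E'
from h import *
import json
from scipy.optimize import least_squares
S4=-1
def fk(q,p):
    d1,a1,a2,a3,d4,L,b=p; q=np.radians(q); r=lambda ax,a:Ro.from_euler(ax,a)
    R=r('z',q[0]); x=np.array([0,0,d1])+R.apply([a1,b,0])
    R=R*r('y',q[1]); x=x+R.apply([0,0,a2]); R=R*r('y',-q[2]); x=x+R.apply([0,0,a3])+R.apply([d4,0,0])
    R=R*r('x',S4*q[3])*r('y',-q[4]); x=x+R.apply([L,0,0]); R=R*r('x',-q[5])
    return x,(R*Ro.from_matrix(np.c_[[0,-1.,0],[0,0,-1.],[1.,0,0]])).as_matrix()
P0=np.array([.4,.05,.45,.03,.45,.25,-.19])
def fit():
    D=json.load(open('log.json'))
    f=lambda p:np.r_[np.concatenate([(fk(q,p)[0]-x) for q,x in D])*1e3,(p-P0)*1.]
    s=least_squares(f,P0); return s.x,f(s.x)
E
python3 - <<'E'
import kin; from kin import *
s=robot.read_state(); D=json.load(open('log.json'))
for kin.S4 in(1,-1):
    p,e=fit(); print(p.round(4),e.round(1)); print(fk(D[2][0],p)[1].round(3))
E
```

```text
[ 1.7746 -0.9721  0.8364 -2.1442  2.1789 -0.4051 -0.1409] [ 33.8  38.1 -19.8 -40.1 -88.8 -95.1 -12.6  45.7 114.9   1.4  -1.    0.4
  -2.2   1.7  -0.7   0. ]
[[ 0.153 -0.805  0.573]
 [-0.92   0.096  0.379]
 [-0.36  -0.586 -0.726]]
[ 0.3571  0.3314  0.7434 -0.3568  0.1917  0.407  -0.1412] [  39.9   31.3   19.6  -32.9  -90.9   94.4  -27.3   38.1 -114.1   -0.
    0.3    0.3   -0.4   -0.3    0.2    0. ]
[[ 0.189 -0.732  0.655]
 [-0.976 -0.065  0.21 ]
 [-0.111 -0.679 -0.726]]
```

```bash
python3 - <<'E'
from h import *
go([.48,-.025,.42],Rhandle(75))
E
```

```text
rotvec [-0.478  0.182  0.098] cm [0.38 0.77 2.9 ]
```

Call:
send_rows([
  [[-0.478,0.182,0.098,0.4,0.8,2.9,100],[-0.478,0.182,0.098,0.4,0.8,2.9,100],[-0.478,0.182,0.098,0.4,0.8,2.9,100],[-0.478,0.182,0.098,0.4,0.8,2.9,100],[-0.478,0.182,0.098,0.4,0.8,2.9,100],[-0.478,0.182,0.098,0.4,0.8,2.9,100],[-0.478,0.182,0.098,0.4,0.8,2.9,100],[-0.478,0.182,0.098,0.4,0.8,2.9,100]],
])

```text
time_s: 4.15
position: [0.4819, -0.0247, 0.4234]
ee_rot: [-164.5, 0.2, -88.8]
ft_force: [-0.2, 0.1, 0.2]
opening: 0.053
grasp_force: 0.0
```

```bash
cat > kin.py <<'E'
from h import *
import json
from scipy.optimize import least_squares
N=['d1','a1','b1','x2','z2','x3','z3','z5','x5','y5']
P0=np.array([.3,.0,-.1,0,.45,.4,.05,0,.25,0.])
def fk(q,p):
    d1,a1,b1,x2,z2,x3,z3,z5,x5,y5=p; q=np.radians(q); r=lambda ax,a:Ro.from_euler(ax,a)
    R=r('z',q[0]); x=np.array([0,0,d1])+R.apply([a1,b1,0])
    R=R*r('y',q[1]); x=x+R.apply([x2,0,z2]); R=R*r('y',-q[2]); x=x+R.apply([x3,0,z3])
    R=R*r('x',-q[3]); x=x+R.apply([0,y5,0]); R=R*r('y',-q[4]); x=x+R.apply([x5,0,z5]); R=R*r('x',-q[5])
    return x,(R*Ro.from_matrix(np.c_[[0,-1.,0],[0,0,-1.],[1.,0,0]])).as_matrix()
def fit():
    D=json.load(open('log.json'))
    f=lambda p:np.r_[np.concatenate([(fk(q,p)[0]-x) for q,x in D])*1e3,(p-P0)*3.]
    s=least_squares(f,P0); return s.x,f(s.x)
def log():
    s=robot.read_state(); D=json.load(open('log.json')); D.append([list(map(float,s["joint_pos"])),list(map(float,s["position"]))]); json.dump(D,open('log.json','w'))
    print(np.round(s["joint_pos"],2),np.round(s["qd"],1),s["position"],s["ee_rot"],s["time_s"])
E
python3 - <<'E'
from kin import *
log(); p,e=fit(); print(dict(zip(N,p.round(4)))); print(e.round(1))
E
```

```text
[ 25.68 -12.74 -15.12   6.42 -73.52 -25.56] [-0.1 -0.1  0.4 -0.  -0.3 -0.1] [ 0.48193567 -0.02473383  0.4234453 ] [-164.54507743    0.20131752  -88.78809035] 4.15
{'d1': np.float64(0.1995), 'a1': np.float64(-0.0031), 'b1': np.float64(0.0001), 'x2': np.float64(-0.0002), 'z2': np.float64(0.6014), 'x3': np.float64(0.4668), 'z3': np.float64(-0.0005), 'z5': np.float64(0.0001), 'x5': np.float64(0.3779), 'y5': np.float64(-0.1919)}
[-0.1 -0.1  0.  -0.   0.   0.  -0.   0.  -0.  -0.   0.  -0.  -0.3 -0.
  0.3 -0.   0.5  0.2 -0.2  0.   0.4 -0.6]
```

The kinematics fit almost exactly, so I'll check which tilts can be reached.

```bash
cat >> kin.py <<'E'
P=np.array([.2,-.003,0,0,.6014,.4668,0,0,.378,-.192])
LO=np.array([-176.03,-82.01,-58.28,-173.87,-174.79,-173.66]);HI=np.array([176.03,121.73,71.71,95.51,-.11,173.66])
def ik(pos,R,q0,p=None):
    p=P if p is None else p
    def f(q):
        x,M=fk(q,p); return np.r_[(x-pos)*1e2,Ro.from_matrix(M.T@R).as_rotvec()*20]
    s=least_squares(f,np.clip(q0,LO+.5,HI-.5),bounds=(LO,HI),x_scale=20.); return s.x,np.abs(s.fun).max()
E
python3 - <<'E'
from kin import *
p,e=fit(); q0=np.array(json.load(open('log.json'))[-1][0])
np.save('p.npy',p)
for dn in(25,35,45,55):
    R=Rhandle(dn); q=q0
    for name,h,back in(('pre',.195,.10),('grasp',.195,-.015),('up',.30,-.015)):
        H=np.array([.537,-.023,h]); q,e=ik(H-R[:,2]*back,R,q,p); print(dn,name,q.round(1),round(e,3))
E
```

```text
25 pre [ -6.  -24.1 -47.4 -83.2  -6.8  86. ] 0.391
25 grasp [ -31.7   -1.1  -46.1 -116.1  -33.1  135.5] 0.0
25 up [ -1.4 -15.3 -36.9 -81.2  -3.   82.1] 1.063
35 pre [ -6.4 -22.1 -44.9 -72.4 -12.5  75. ] 3.065
35 grasp [  0.4  -5.5 -38.  -79.8  -1.1  80.2] 0.804
35 up [  1.4 -14.3 -36.9 -64.   -6.9  63.2] 3.23
45 pre [ 27.3 -25.3 -58.3  30.9 -23.5 -49.3] 2.432
45 grasp [ 14.6  -6.7 -58.3  28.9  -0.1 -39.1] 2.904
45 up [ 16.2 -16.3 -58.3  51.4 -11.1 -62.2] 1.143
55 pre [ 30.5 -22.9 -56.4  34.6 -29.7 -55.7] 0.0
55 grasp [ 16.7  -6.  -58.3  43.5  -9.2 -56.4] 1.216
55 up [ 24.9 -14.5 -49.4  31.9 -25.9 -49.1] 0.0
```

```bash
cat > s.py <<'E'
from kin import *
p=np.load('p.npy'); qs=np.array(json.load(open('log.json'))[-1][0]); H=lambda h:np.array([.537,-.023,h])
out=[]
for flip in(0,1):
 for dn in(10,20,30,40,45):
  for psi in(-60,-45,-30,-15,0,15,30,45,60):
   R=Rhandle(dn)@Ro.from_euler('y',psi,degrees=True).as_matrix()
   if flip: R=R@np.diag([-1,-1,1.])
   best=None
   for sd in(qs,[0,-5,-40,-80,-30,80],[40,-20,-40,60,-40,-60],[-30,0,-40,-120,-40,130],[20,-10,-30,0,-30,0]):
    q,e=ik(H(.195)+R[:,2]*.015,R,sd,p)
    if e<.05:
      q1,e1=ik(H(.30)+R[:,2]*.015,R,q,p); q2,e2=ik(H(.195)-R[:,2]*.07,R,q,p)
      m=min(np.r_[[ (x-LO).min() for x in(q,q1,q2)],[(HI-x).min() for x in(q,q1,q2)]])
      d=np.abs(q1-q).max(),np.abs(q2-q).max()
      if max(e1,e2)<.05 and max(d)<80: out.append((round(m),flip,dn,psi,q.round(),q1.round(),q2.round()))
out.sort(key=lambda o:-o[0])
for o in out[:14]: print(*o)
E
timeout 500 python3 s.py
```

```text
48 0 45 -60 [-31.  26. -10. -67. -86.  86.] [-31.  17.  -6. -67. -91.  74.] [-38.  25.  -6. -63. -93.  84.]
48 0 45 -60 [-31.  26. -10. -67. -86.  86.] [-31.  17.  -6. -67. -91.  74.] [-38.  25.  -6. -63. -93.  84.]
48 0 45 -60 [-31.  26. -10. -67. -86.  86.] [-31.  17.  -6. -67. -91.  74.] [-38.  25.  -6. -63. -93.  84.]
48 0 45 -60 [-31.  26. -10. -67. -86.  86.] [-31.  17.  -6. -67. -91.  74.] [-38.  25.  -6. -63. -93.  84.]
48 0 45 -60 [-31.  26. -10. -67. -86.  86.] [-31.  17.  -6. -67. -91.  74.] [-38.  25.  -6. -63. -93.  84.]
48 1 45 -60 [-31.  26. -10. -67. -86. -94.] [ -31.   17.   -6.  -67.  -91. -106.] [-38.  25.  -6. -63. -93. -96.]
47 0 40 -60 [-33.  26. -11. -69. -86.  92.] [-33.  17.  -7. -69. -91.  80.] [-40.  26.  -8. -65. -93.  91.]
47 0 40 -60 [-33.  26. -11. -69. -86.  92.] [-33.  17.  -7. -69. -91.  80.] [-40.  26.  -8. -65. -93.  91.]
47 0 40 -60 [-33.  26. -11. -69. -86.  92.] [-33.  17.  -7. -69. -91.  80.] [-40.  26.  -8. -65. -93.  91.]
47 0 40 -60 [-33.  26. -11. -69. -86.  92.] [-33.  17.  -7. -69. -91.  80.] [-40.  26.  -8. -65. -93.  91.]
47 0 40 -60 [-33.  26. -11. -69. -86.  92.] [-33.  17.  -7. -69. -91.  80.] [-40.  26.  -8. -65. -93.  91.]
47 1 40 -60 [-33.  26. -11. -69. -86. -88.] [ -33.   17.   -7.  -69.  -91. -100.] [-40.  26.  -8. -65. -93. -89.]
45 0 30 -60 [-35.  28. -13. -73. -88. 105.] [-35.  18. -10. -73. -92.  93.] [-42.  28. -10. -68. -94. 104.]
45 0 30 -60 [-35.  28. -13. -73. -88. 105.] [-35.  18. -10. -73. -92.  93.] [-42.  28. -10. -68. -94. 104.]
```

```bash
sed -i 's/in(0,1):/in(0,):/; s/dn in(10,20,30,40,45)/dn in(15,25,35,45)/; s/psi in(.*60)/psi in(-45,-37,-30,-22,22,30,40)/; s/out\[:14\]/out[::2][:16]/' s.py; timeout 500 python3 s.py
```

```text
41 0 45 -45 [-29.  15. -18. -67. -70.  82.] [-27.   7. -13. -63. -75.  68.] [-36.  12. -15. -62. -78.  80.]
41 0 45 -45 [-29.  15. -18. -67. -70.  82.] [-27.   7. -13. -63. -75.  68.] [-36.  12. -15. -62. -78.  80.]
41 0 45 -45 [-29.  15. -18. -67. -70.  82.] [-27.   7. -13. -63. -75.  68.] [-36.  12. -15. -62. -78.  80.]
38 0 35 -45 [-33.  17. -20. -73. -72.  98.] [-32.   7. -16. -70. -75.  83.] [-41.  15. -19. -68. -80.  95.]
38 0 35 -45 [-33.  17. -20. -73. -72.  98.] [-32.   7. -16. -70. -75.  83.] [-41.  15. -19. -68. -80.  95.]
37 0 45 -37 [-25.  10. -21. -66. -60.  78.] [-23.   1. -16. -59. -65.  63.] [-33.   5. -20. -61. -69.  76.]
37 0 45 -37 [-25.  10. -21. -66. -60.  78.] [-23.   1. -16. -59. -65.  63.] [-33.   5. -20. -61. -69.  76.]
36 0 25 -45 [-38.  21. -23. -79. -76. 113.] [-36.   9. -19. -77. -78.  98.] [-46.  18. -22. -73. -83. 111.]
36 0 25 -45 [-38.  21. -23. -79. -76. 113.] [-36.   9. -19. -77. -78.  98.] [-46.  18. -22. -73. -83. 111.]
34 0 15 -45 [-41.  26. -25. -84. -81. 129.] [-41.  13. -21. -83. -82. 113.] [-50.  24. -24. -78. -87. 127.]
34 0 15 -45 [-41.  26. -25. -84. -81. 129.] [-41.  13. -21. -83. -82. 113.] [-50.  24. -24. -78. -87. 127.]
34 0 35 -37 [-32.  12. -24. -75. -63.  96.] [-29.   2. -19. -69. -65.  79.] [-40.   8. -24. -69. -71.  93.]
34 0 35 -37 [-32.  12. -24. -75. -63.  96.] [-29.   2. -19. -69. -65.  79.] [-40.   8. -24. -69. -71.  93.]
34 0 45 -30 [-20.   5. -25. -64. -50.  73.] [-16.  -4. -20. -54. -54.  56.] [-28.  -1. -24. -58. -59.  70.]
34 0 45 -30 [-20.   5. -25. -64. -50.  73.] [-16.  -4. -20. -54. -54.  56.] [-28.  -1. -24. -58. -59.  70.]
34 0 45 -30 [-20.   5. -25. -64. -50.  73.] [-16.  -4. -20. -54. -54.  56.] [-28.  -1. -24. -58. -59.  70.]
```

```bash
cat >> kin.py <<'E'
def path(x0,R0,x1,R1,q,p,n=8):
    sl=Ro.from_matrix(R0); dv=(sl.inv()*Ro.from_matrix(R1)).as_rotvec()
    for i in range(1,n+1):
        q,e=ik(x0+(x1-x0)*i/n,(sl*Ro.from_rotvec(dv*i/n)).as_matrix(),q,p); print(q.round(),round(e,3))
    return q
def cur():
    s=robot.read_state(); return np.array(s["position"]),Ro.from_euler('xyz',s["ee_rot"],degrees=True).as_matrix(),np.array(s["joint_pos"])
def RH(dn,psi): return Rhandle(dn)@Ro.from_euler('y',psi,degrees=True).as_matrix()
E
python3 - <<'E'
from kin import *
p=np.load('p.npy')
for dn,psi in((35,-40),(28,-40)):
    R=RH(dn,psi)
    print(dn,'tool z',R[:,2].round(3))
    for sx in(-1,1):
        for sy in(-1,1): print('body corner rel bar, hatch xyz mm',(1e3*np.array([X,Y,Z])@(R@np.array([sx*.039,sy*.0965,-.047]))).round())
    for sy in(-1,1):print('tip',(1e3*np.array([X,Y,Z])@(R@np.array([.01,sy*.047,.019]))).round())
R=RH(30,-40); x0,R0,q0=cur(); x1=np.array([.537,-.023,.20])-R[:,2]*.12
path(x0,R0,x1,R,q0,p); print(x1); go(x1,R)
E
```

```text
35 tool z [ 0.615  0.655 -0.439]
body corner rel bar, hatch xyz mm [  5.  -0. 114.]
body corner rel bar, hatch xyz mm [-105.   -0.  -44.]
body corner rel bar, hatch xyz mm [ 46. -60.  85.]
body corner rel bar, hatch xyz mm [-64. -60. -73.]
tip [44.  5. 26.]
tip [-10.   5. -51.]
28 tool z [ 0.664  0.656 -0.36 ]
body corner rel bar, hatch xyz mm [ -9.  -0. 114.]
body corner rel bar, hatch xyz mm [-99.  -0. -57.]
body corner rel bar, hatch xyz mm [ 36. -60.  90.]
body corner rel bar, hatch xyz mm [-55. -60. -80.]
tip [41.  5. 32.]
tip [ -4.   5. -51.]
[ 21. -16. -20.   3. -65. -18.] 0.0
[ 15. -18. -23.  -4. -57.  -7.] 0.0
[  6. -18. -24. -16. -53.   9.] 0.0
[ -7. -16. -23. -31. -54.  31.] 0.0
[-21. -11. -22. -46. -59.  54.] 0.0
[-34.  -5. -22. -57. -67.  73.] 0.0
[-43.   2. -22. -64. -75.  88.] 0.0
[-49.  10. -22. -69. -81. 101.] 0.0
[ 0.45888578 -0.1016486   0.24596267]
rotvec [ 0.745 -0.658 -0.272] cm [ 7.7   7.1  16.42]
```

```bash
python3 - <<'E'
from kin import *
p=np.load('p.npy')
R=RH(25,-38); x0,R0,q0=cur(); x1=np.array([.537,-.023,.195])-R[:,2]*.11
q=path(x0,R0,x1,R,q0,p,5); q,e=ik(x1+R[:,2]*.125,R,q,p); print(q.round(),e); q,e=ik(x1+R[:,2]*.125+[0,0,.11],R,q,p); print(q.round(),e);print(x1); go(x1,R)
E
```

```text
[ 19. -18. -24.   0. -58. -14.] 0.0
[  6. -19. -27. -16. -48.  11.] 0.0
[-18. -14. -25. -46. -54.  52.] 0.0
[-40.  -3. -25. -65. -68.  86.] 0.0
[-51.  12. -26. -73. -80. 111.] 0.0
[-38.  17. -27. -82. -69. 114.] 2.220446049250313e-14
[-35.   4. -22. -77. -70.  96.] 3.5618082502794517e-12
[ 0.45975475 -0.09221843  0.23163305]
rotvec [ 0.832 -0.617 -0.287] cm [ 6.77  7.38 17.84]
```

Call:
send_rows([
  [[0.17,-0.12,-0.06,1.4,1.5,3.6,100],[0.33,-0.25,-0.11,2.7,3.0,7.2,100],[0.42,-0.31,-0.14,3.4,3.7,9.0,100],[0.5,-0.37,-0.17,4.1,4.5,10.8,100],[0.58,-0.43,-0.2,4.8,5.2,12.6,100],[0.67,-0.49,-0.23,5.4,5.9,14.4,100],[0.75,-0.55,-0.26,6.1,6.6,16.2,100],[0.832,-0.617,-0.287,6.8,7.4,17.8,100],[0.832,-0.617,-0.287,6.8,7.4,17.8,100],[0.832,-0.617,-0.287,6.8,7.4,17.8,100],[0.832,-0.617,-0.287,6.8,7.4,17.8,100],[0.832,-0.617,-0.287,6.8,7.4,17.8,100]],
])

```text
time_s: 5.35
position: [0.459, -0.0941, 0.2297]
ee_rot: [-110.0, 15.3, -53.8]
ft_force: [-0.7, 0.4, -0.4]
opening: 0.0531
grasp_force: 0.0
```

```bash
cat >> kin.py <<'E'
def wsnap(f,crop=None,k=1.5):
    s=robot.read_state(); d=snap("wrist",f,crop,k)
    T=np.eye(4);T[:3,:3]=Ro.from_euler('xyz',s["ee_rot"],degrees=True).as_matrix();T[:3,3]=s["position"]; C=np.linalg.inv(T@np.array(d["mount"]))
    d["R"]=C[:3,:3];d["t"]=C[:3,3]; np.savez('pics/'+f+'.npz',camera_matrix=d["camera_matrix"],R=d["R"],t=d["t"]); return d
E
python3 - <<'E'
from kin import *
log(); d=wsnap("w2")
for h in(.185,.195,.205): print(h,[(proj(d,np.array([.537,-.023,h])+k*Y*.049)*1.5).round() for k in(-1,0,1)])
E
```

```text
[-51.4   12.48 -25.97 -72.91 -80.49 111.3 ] [ -7.8  10.4  -0.2  -6.9 -11.7  17.1] [ 0.45900037 -0.09408385  0.22972038] [-109.98488165   15.3063813   -53.80302442] 5.35
0.185 [array([400., 218.]), array([398., 279.]), array([397., 325.])]
0.195 [array([381., 225.]), array([383., 285.]), array([383., 331.])]
0.205 [array([363., 231.]), array([367., 291.]), array([369., 336.])]
```

View pics/w2.png

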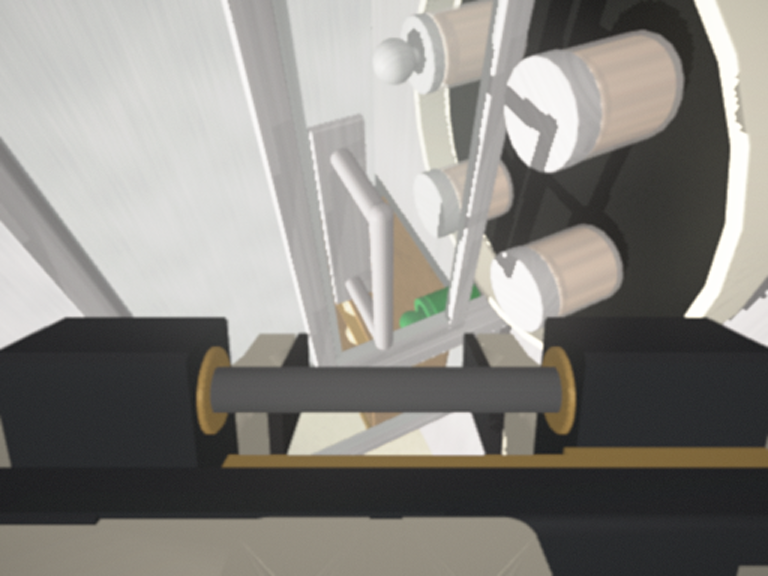

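The picture shows the handle bar from (381,208) to (384,347) with its middle at (382,280), within 2 mm of the estimate for a height of 0.195. The flat jars and the ball knob (397,62) are also visible. Next I advance.

```bash
python3 - <<'E'
from kin import *
R=RH(25,-38); go(np.array([.537,-.023,.195])+R[:,2]*.017,R)
E
```

```text
rotvec [-0.003 -0.001 -0.007] cm [-0.15 -0.22 12.78]
```

Call:
send_rows([
  [[0,0,0,0,-0.1,3,100],[0,0,0,0,-0.1,6,100],[0,0,0,0,-0.1,9,100],[0,0,0,0,-0.1,11,100],[0,0,0,0,-0.1,12.6,100],[0,0,0,0,-0.1,12.6,150],[0,0,0,0,-0.1,12.6,255],[0,0,0,0,-0.1,12.6,255],[0,0,0,0,-0.1,12.6,255],[0,0,0,0,-0.1,12.6,255],[0,0,0,0,-0.1,12.6,255]],
])

```text
time_s: 6.5
position: [0.5484, -0.0134, 0.1901]
ee_rot: [-110.3, 15.1, -53.7]
ft_force: [-0.1, -1.0, 1.8]
opening: 0.0111
grasp_force: 30.2
```

```bash
python3 - <<'E'
from kin import *
s=robot.read_state(); print(s["ft_force"],s["position"],s["opening"],s["grasp_force"]); x,R,q=cur(); go(x+[0,0,.11],R)
E
```

```text
[-0.05420491 -1.00825475  1.76864563] [ 0.54841374 -0.01339864  0.19008526] 0.011074509124803454 30.197332799434662
rotvec [-0. -0.  0.] cm [-2.87 -9.96 -3.69]
```

Call:
send_rows([
  [[0,0,0,-0.3,-1.0,-0.37,255],[0,0,0,-0.6,-2,-0.74,255],[0,0,0,-0.9,-3,-1.1,255],[0,0,0,-1.2,-4,-1.5,255],[0,0,0,-1.5,-5,-1.85,255],[0,0,0,-1.8,-6,-2.2,255],[0,0,0,-2.05,-7,-2.6,255],[0,0,0,-2.3,-8,-2.95,255],[0,0,0,-2.45,-8.5,-3.15,255],[0,0,0,-2.45,-8.5,-3.15,255],[0,0,0,-2.45,-8.5,-3.15,255]],
])

```text
time_s: 7.6
position: [0.5484, -0.0134, 0.2838]
ee_rot: [-110.3, 15.1, -53.7]
ft_force: [-0.4, -2.9, -2.4]
opening: 0.0112
grasp_force: 30.0
```

Call:
send_rows([
  [[0,0,0,-0.05,-0.18,-0.07,255],[0,0,0,-0.1,-0.36,-0.13,255],[0,0,0,-0.13,-0.45,-0.17,255],[0,0,0,-0.13,-0.45,-0.17,255]],
])

```text
time_s: 8.0
position: [0.5484, -0.0134, 0.2882]
ee_rot: [-110.4, 15.2, -53.7]
ft_force: [3.6, -0.5, -10.6]
opening: 0.0107
grasp_force: 30.0
```

Call:
send_rows([
  [[0,0,0,-0.05,-0.18,-0.07,255],[0,0,0,-0.08,-0.27,-0.1,255],[0,0,0,-0.08,-0.27,-0.1,255]],
])

```text
time_s: 8.3
position: [0.5483, -0.0134, 0.2898]
ee_rot: [-110.5, 15.3, -53.8]
ft_force: [10.7, 2.2, -24.1]
opening: 0.0113
grasp_force: 30.0
```

Call:
send_rows([
  [[0,0,0,0,0,0,110],[0,0,0,0,0,0,110],[0,0,0,0,0,0,110],[0,0,0,0,0,-3,110],[0,0,0,0,0,-7,110],[0,0,0,0,0,-11,110],[0,0,0,0,0,-14,110],[0,0,0,0,0,-14,110]],
])

```text
time_s: 9.1
position: [0.4494, -0.1032, 0.3413]
ee_rot: [-110.2, 14.9, -53.7]
ft_force: [1.2, 0.2, 0.3]
opening: 0.0495
grasp_force: 0.0
```

```bash
cat >> kin.py <<'E'
HUB=np.array([.602,-.0218,0])
def rim(phi,tilt=8,flip=0,r=.161,z=.042):
    # phi hatch angle; tool z down, leaning so the body goes outward; tool y radial inward
    a=np.radians(phi); rad=np.cos(a)*X+np.sin(a)*Y; t=np.radians(tilt)
    zt=-np.cos(t)*Z-np.sin(t)*rad; y=(np.sin(t)*Z-np.cos(t)*rad)*(1 if not flip else -1)
    return HUB+rad*r+Z*z, np.c_[np.cross(y,zt),y,zt]
E
python3 - <<'E'
from kin import *
p=np.load('p.npy'); x,R0,q0=cur(); print(x,q0.round())
d=snap("scene","s2",(200,100,350,280),3)
for flip in(0,1):
  for sd in([20,0,-20,0,-70,-20],[-30,10,-20,-60,-80,60],[20,0,-20,0,-70,150],q0):
    q=np.array(sd,float)
    L=[]
    for phi in(180,200,220,180,160,140,130):
        for tl in(-8,):
            c,R=rim(phi,tl,flip); q,e=ik(c,R,q,p); L.append((phi,q.round().astype(int).tolist(),round(e,2)))
    print(flip,*L,sep='\n ')
c,R=rim(180,-8); print(R.round(2))
E
```

```text
[ 0.44941696 -0.10317367  0.34130992] [-52.   1. -20. -70. -87.  95.]
0
 (180, [10, 17, -28, -14, -51, -174], np.float64(3.46))
 (200, [15, 17, -34, 0, -48, -174], np.float64(0.21))
 (220, [11, 19, -33, 6, -46, -154], np.float64(0.0))
 (180, [10, 17, -28, -14, -51, -174], np.float64(3.46))
 (160, [6, 17, -27, -29, -49, -174], np.float64(6.83))
 (140, [2, 17, -29, -46, -41, -174], np.float64(10.17))
 (130, [1, 18, -31, -57, -35, -174], np.float64(11.62))
0
 (180, [20, 16, -34, -3, -48, 164], np.float64(0.0))
 (200, [20, 15, -39, 7, -44, 174], np.float64(1.66))
 (220, [18, 15, -50, 30, -31, 174], np.float64(4.36))
 (180, [20, 16, -34, -3, -48, 164], np.float64(0.0))
 (160, [24, 16, -31, -7, -49, 142], np.float64(0.0))
 (140, [26, 18, -28, -10, -48, 121], np.float64(0.0))
 (130, [27, 19, -26, -10, -48, 111], np.float64(0.0))
0
 (180, [20, 16, -34, -3, -48, 164], np.float64(0.0))
 (200, [20, 15, -39, 7, -44, 174], np.float64(1.66))
 (220, [18, 15, -50, 30, -31, 174], np.float64(4.36))
 (180, [20, 16, -34, -3, -48, 164], np.float64(0.0))
 (160, [24, 16, -31, -7, -49, 142], np.float64(0.0)
[... 1329 characters left out ...]
)
 (220, [11, 19, -33, 6, -46, 26], np.float64(0.0))
 (180, [20, 16, -34, -3, -48, -16], np.float64(0.0))
 (160, [24, 16, -31, -7, -49, -38], np.float64(0.0))
 (140, [26, 18, -28, -10, -48, -59], np.float64(0.0))
 (130, [27, 19, -26, -10, -48, -69], np.float64(0.0))
1
 (180, [20, 16, -34, -3, -48, -16], np.float64(0.0))
 (200, [15, 17, -34, 1, -47, 5], np.float64(0.0))
 (220, [11, 19, -33, 6, -46, 26], np.float64(0.0))
 (180, [20, 16, -34, -3, -48, -16], np.float64(0.0))
 (160, [24, 16, -31, -7, -49, -38], np.float64(0.0))
 (140, [26, 18, -28, -10, -48, -59], np.float64(0.0))
 (130, [27, 19, -26, -10, -48, -69], np.float64(0.0))
[[-0.02  0.99 -0.14]
 [ 1.    0.02 -0.  ]
 [-0.   -0.14 -0.99]]
```

View pics/s2.png

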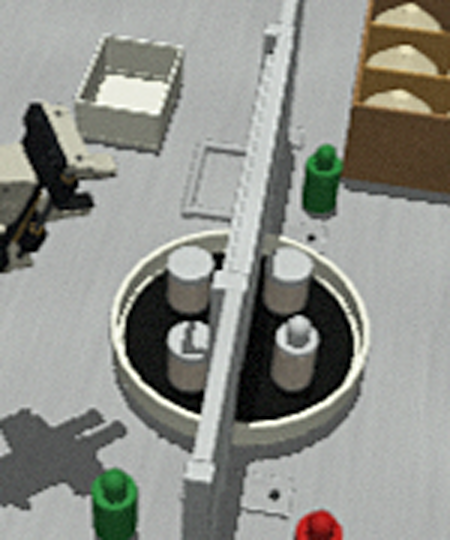

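```bash
python3 - <<'E'
from kin import *
a=np.load('pics/scene0.npz')
for h in(.285,.295): print(h,[((proj(a,np.array([.537,-.023,h])+k*Y*.055)-[200,100])*3).round() for k in(-1,1)])
p=np.load('p.npy')
for tl in(5,10):
    q=np.array([20,0,-20,0,-70,-20.])
    for phi in(180,212,195,180,160,140,132):
        c,R=rim(phi,tl,1); q,e=ik(c,R,q,p); print(tl,phi,q.round().astype(int).tolist(),round(e,2))
x,R0,q0=cur(); c,R=rim(212,8,1,z=.042); c=c+[0,0,.11]; print(c)
q=path(x,R0,c,R,q0,p,8); go(c,R)
E
```

```text
0.285 [array([183., 218.]), array([200., 152.])]
0.295 [array([184., 211.]), array([200., 146.])]
5 180 [24, 8, -47, 4, -30, -27] 0.0
5 212 [9, 13, -38, -4, -35, 27] 0.0
5 195 [17, 10, -44, 0, -32, -1] 0.0
5 180 [24, 8, -47, 4, -30, -27] 0.0
5 160 [32, 9, -47, 8, -31, -58] 0.0
5 140 [37, 13, -42, 9, -34, -83] 0.0
5 132 [37, 15, -39, 9, -36, -91] 0.0
10 180 [26, 6, -54, 11, -22, -35] 0.0
10 212 [6, 11, -38, -9, -32, 34] 0.0
10 195 [17, 7, -47, 0, -25, -1] 0.0
10 180 [26, 6, -54, 11, -22, -35] 0.0
10 160 [35, 7, -55, 21, -23, -73] 0.0
10 140 [40, 12, -49, 21, -29, -97] 0.0
10 132 [40, 14, -45, 19, -32, -104] 0.0
[ 0.46712729 -0.10972242  0.152     ]
[-46.  -1. -19. -64. -80.  90.] 0.0
[-39.  -3. -19. -58. -73.  85.] 0.0
[-30.  -4. -20. -50. -66.  77.] 0.0
[-21.  -4. -22. -41. -60.  68.] 0.0
[-13.  -4. -24. -31. -55.  58.] 0.0
[ -5.  -3. -27. -22. -51.  48.] 0.0
[  2.  -1. -29. -13. -49.  38.] 0.0
[  7.   3. -31.  -5. -49.  29.] 0.0
rotvec [-1.065  0.249 -0.127] cm [ 6.4  16.43  7.01]
```

```bash
python3 - <<'E'
from kin import *
p=np.load('p.npy'); x,R0,q0=cur(); c,R=rim(212,8,1,r=.225,z=.105); print(c)
q=path(x,R0,c,R,q0,p,6); go(c,R)
E
```

```text
[ 0.41351329 -0.14467294  0.105     ]
[-45.  -1. -20. -62. -78.  90.] 0.0
[-36.  -2. -21. -53. -70.  84.] 0.0
[-26.  -3. -24. -42. -61.  75.] 0.0
[-16.  -3. -28. -31. -53.  63.] 0.0
[ -5.  -1. -33. -18. -47.  49.] 0.0
[  3.   2. -39.  -6. -42.  35.] 0.0
rotvec [-1.065  0.249 -0.127] cm [ 7.27 22.98  2.62]
```

Call:
send_rows([
  [[-0.13,0.03,-0.016,0.9,2.9,0.3,140],[-0.27,0.06,-0.03,1.8,5.7,0.7,140],[-0.4,0.09,-0.05,2.7,8.6,1.0,140],[-0.53,0.125,-0.065,3.6,11.5,1.3,140],[-0.67,0.155,-0.08,4.5,14.4,1.6,140],[-0.8,0.19,-0.095,5.5,17.2,2.0,140],[-0.93,0.22,-0.11,6.4,20.1,2.3,140],[-1.065,0.249,-0.127,7.3,23.0,2.6,140],[-1.065,0.249,-0.127,7.3,23.0,2.6,140],[-1.065,0.249,-0.127,7.3,23.0,2.6,140],[-1.065,0.249,-0.127,7.3,23.0,2.6,140]],
])

```text
time_s: 10.25
position: [0.4134, -0.1429, 0.1037]
ee_rot: [-171.9, 0.2, -56.8]
ft_force: [0.9, -0.1, -0.1]
opening: 0.0399
grasp_force: 0.0
```

```bash
python3 - <<'E'
from kin import *
s=robot.read_state(); print(s["position"],np.round(s["joint_pos"]),s["ft_force"])
d=wsnap("w3")
for r in(.157,.165): print([ (proj(d,HUB+r*(np.cos(np.radians(f))*X+np.sin(np.radians(f))*Y)+Z*.058)*1.5).round().tolist() for f in(190,205,212,220,235)])
for z in(.085,.042): c,R=rim(212,8,1,z=z); go(c,R)
E
```

```text
[ 0.41336789 -0.14290048  0.10374793] [  3.   3. -39.  -6. -42.  35.] [ 0.93813962 -0.13263704 -0.10981263]
[[239.0, 422.0], [253.0, 348.0], [253.0, 309.0], [246.0, 262.0], [215.0, 171.0]]
[[253.0, 428.0], [269.0, 350.0], [269.0, 310.0], [263.0, 260.0], [231.0, 164.0]]
rotvec [-0.002  0.003  0.   ] cm [ 0.12 -6.01  2.78]
rotvec [-0.002  0.003  0.   ] cm [ 0.13 -5.4   7.03]
```

View pics/w3.png

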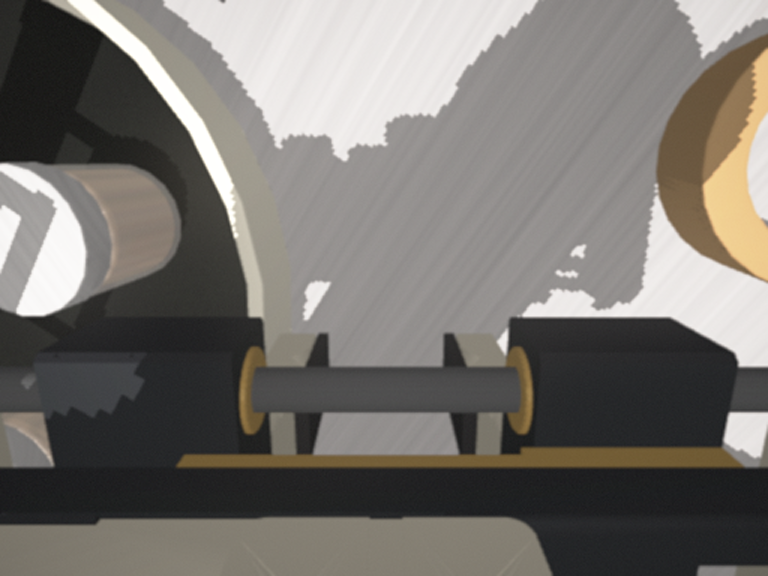

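The rim's top at row 260 spans u≈242–258, against a prediction of 246–263, so the hub is about 2 mm further off. I correct for that and grasp.

Call:
send_rows([
  [[0,0,0,0.1,-3,1.0,140],[0,0,0,0.1,-6.2,2.2,140],[0,0,0,0.1,-6.2,2.8,140],[0,0,0,0.1,-6.0,4.0,140],[0,0,0,0.1,-5.8,5.2,140],[0,0,0,0.1,-5.6,6.4,140],[0,0,0,0.1,-5.55,6.9,140],[0,0,0,0.1,-5.55,6.9,140]],
])

```text
time_s: 11.1
position: [0.4669, -0.1096, 0.0424]
ee_rot: [-172.1, 0.2, -56.9]
ft_force: [-0.8, -0.0, -0.1]
opening: 0.0393
grasp_force: 0.0
```

Call:
send_rows([
  [[0,0,0,0,0,0,190],[0,0,0,0,0,0,255],[0,0,0,0,0,0,255],[0,0,0,0,0,0,255],[0,0,0,0,0,0,255]],
])

```text
time_s: 11.6
position: [0.4718, -0.1074, 0.0437]
ee_rot: [-171.7, -0.0, -56.7]
ft_force: [10.3, 9.2, -6.4]
opening: 0.01
grasp_force: 29.4
```

```bash
cat > st.py <<'E'
from kin import *
import sys
def stroke(tot,n,hub):
    x,R,q=cur(); p=np.load('p.npy'); R0=Ro.from_matrix(R)
    for i in range(1,n+1):
        W=Ro.from_euler('z',tot*i/n,degrees=True); x1=hub+W.apply(x-hub); R1=(W*R0).as_matrix(); q,e=ik(x1,R1,q,p)
        print((R0.inv()*W*R0).as_rotvec().round(3).tolist(),(R0.inv().apply(x1-x)*100).round(2).tolist(),q.round().astype(int).tolist(),round(e,2))
E
python3 - <<'E'
from st import *
x,R,q=cur(); d=x-HUB; h=HUB+[.002,0.001,0]; d=(x-h)[:2]; print(x,np.hypot(*d),np.degrees(np.arctan2(d[1],d[0]))-1.1+360)
stroke(-72,12,h)
E
```

```text
[ 0.47177371 -0.10736834  0.04372995] 0.15804387899772737 212.11270495411694
[-0.0, 0.015, 0.104] [-1.65, -0.09, 0.01] [10, 10, -41, -5, -31, 21] 0.0
[-0.0, 0.03, 0.207] [-3.29, -0.35, 0.05] [14, 9, -43, -2, -29, 9] 0.0
[-0.0, 0.046, 0.311] [-4.88, -0.77, 0.11] [17, 8, -46, 1, -28, -3] 0.0
[-0.0, 0.061, 0.414] [-6.43, -1.36, 0.2] [21, 7, -48, 4, -26, -15] 0.0
[-0.0, 0.076, 0.518] [-7.9, -2.11, 0.31] [24, 7, -50, 7, -25, -27] 0.0
[-0.0, 0.091, 0.622] [-9.29, -3.0, 0.44] [27, 7, -51, 10, -25, -39] 0.0
[-0.0, 0.106, 0.725] [-10.57, -4.03, 0.59] [30, 7, -52, 12, -25, -50] 0.0
[-0.0, 0.122, 0.829] [-11.74, -5.19, 0.76] [33, 8, -52, 14, -26, -60] 0.0
[-0.0, 0.137, 0.933] [-12.78, -6.47, 0.94] [35, 8, -51, 16, -26, -69] 0.0
[-0.0, 0.152, 1.036] [-13.68, -7.84, 1.14] [36, 9, -50, 16, -28, -77] 0.0
[-0.0, 0.167, 1.14] [-14.42, -9.3, 1.36] [38, 11, -48, 16, -29, -84] 0.0
[-0.0, 0.182, 1.243] [-15.01, -10.83, 1.58] [38, 12, -46, 16, -31, -91] 0.0
```

Call:
send_rows([
  [[0,0.004,0.026,-0.42,-0.3,0,255],[0,0.015,0.104,-1.67,-0.59,0.01,255],[0,0.023,0.155,-2.5,-0.7,0.03,255],[0,0.03,0.207,-3.33,-0.85,0.05,255],[0,0.038,0.259,-4.13,-1.04,0.08,255],[0,0.046,0.311,-4.94,-1.28,0.11,255],[0,0.053,0.363,-5.7,-1.56,0.155,255],[0,0.061,0.414,-6.5,-1.88,0.2,255],[0,0.068,0.466,-7.25,-2.24,0.25,255],[0,0.076,0.518,-8.0,-2.63,0.31,255],[0,0.084,0.57,-8.7,-3.07,0.37,255],[0,0.091,0.622,-9.4,-3.54,0.44,255]],
])

```text
time_s: 12.8
position: [0.4454, -0.0101, 0.0436]
ee_rot: [-172.1, -0.1, -92.8]
ft_force: [-3.5, 2.4, 4.6]
opening: 0.0101
grasp_force: 29.2
```

```bash
python3 - <<'E'
from st import *
x,R,q=cur(); s=robot.read_state(); h=HUB+[.004,.0015,0]; d=(x-h)[:2]; print(x,s["ft_force"],s["ft_torque"],np.hypot(*d),np.degrees(np.arctan2(d[1],d[0]))-1.1+360, s["ee_rot"])
stroke(-36,11,h)
E
```

```text
[ 0.44540826 -0.01006344  0.04357653] [-3.48453215  2.43174632  4.62082261] [0.76817785 1.61001806 0.45147602] 0.16091766068470212 535.2527438451153 [-1.72092276e+02 -1.02706476e-01 -9.28426979e+01]
[-0.0, 0.008, 0.057] [-0.92, -0.04, 0.0] [29, 7, -51, 11, -26, -45] 0.0
[-0.0, 0.016, 0.113] [-1.83, -0.13, 0.01] [31, 7, -51, 12, -26, -51] 0.0
[-0.0, 0.024, 0.17] [-2.74, -0.27, 0.03] [32, 8, -51, 13, -26, -56] 0.0
[-0.0, 0.031, 0.226] [-3.64, -0.47, 0.06] [33, 8, -51, 14, -27, -61] 0.0
[-0.001, 0.039, 0.283] [-4.52, -0.71, 0.09] [34, 8, -51, 14, -27, -66] 0.0
[-0.001, 0.047, 0.339] [-5.39, -1.0, 0.13] [35, 9, -50, 15, -28, -71] 0.0
[-0.001, 0.055, 0.396] [-6.25, -1.35, 0.18] [36, 10, -49, 15, -28, -75] 0.0
[-0.001, 0.063, 0.453] [-7.08, -1.74, 0.23] [37, 10, -49, 15, -29, -79] 0.0
[-0.001, 0.071, 0.509] [-7.88, -2.17, 0.29] [38, 11, -48, 15, -30, -83] 0.0
[-0.001, 0.079, 0.566] [-8.66, -2.65, 0.35] [38, 12, -46, 15, -31, -87] 0.0
[-0.001, 0.086, 0.622] [-9.41, -3.18, 0.42] [39, 13, -45, 15, -31, -90] 0.0
```

Call:
send_rows([
  [[0,0.008,0.057,-0.92,-0.04,0,255],[0,0.016,0.113,-1.83,-0.13,0.01,255],[0,0.024,0.17,-2.74,-0.27,0.03,255],[0,0.031,0.226,-3.64,-0.47,0.06,255],[0,0.039,0.283,-4.52,-0.71,0.09,255],[0,0.047,0.339,-5.39,-1.0,0.13,255],[0,0.055,0.396,-6.25,-1.35,0.18,255],[0,0.063,0.453,-7.08,-1.74,0.23,255],[0,0.071,0.509,-7.88,-2.17,0.29,255],[0,0.079,0.566,-8.66,-2.65,0.35,255],[0,0.086,0.622,-9.41,-3.18,0.42,255],[0,0.086,0.622,-9.41,-3.18,0.42,255]],
])

```text
time_s: 14.0
position: [0.4837, 0.0845, 0.0436]
ee_rot: [-172.0, 0.1, -128.7]
ft_force: [-5.1, 7.0, 3.3]
opening: 0.0099
grasp_force: 28.8
```

```bash
python3 - <<'E'
from st import *
p=np.load('p.npy')
x,R,q=cur(); s=robot.read_state(); h=HUB+[.004,.0015,0]; d=(x-h)[:2]; print(x,s["ft_force"],np.hypot(*d),(np.degrees(np.arctan2(d[1],d[0]))-1.1+360)%360, s["ee_rot"])
import kin; kin.HUB[:]=h
c,R1=rim(207,8,1,z=.095); path(x+[0,0,.05],R,c,R1,q,p,4)
W=R.T
for ph,r,z in((None,0,0),(207,.19,.10)):
    if ph: c,R1=rim(ph,8,1,r=r,z=z); go(c,R1)
    else: go(x+[0,0,.06],R); 
E
```

```text
[0.48367495 0.08453201 0.04361257] [-5.07416941  7.01712331  3.27673017] 0.1610998745252288 138.3035745781673 [-1.72048778e+02  1.25880235e-01 -1.28741920e+02]
[ 33.   6. -43.  11. -37. -64.] 0.0
[ 27.   5. -43.   7. -36. -38.] 0.0
[ 19.   5. -41.   2. -36.  -8.] 0.0
[ 10.   6. -37.  -4. -39.  21.] 0.0
rotvec [0. 0. 0.] cm [-0.01 -0.83 -5.94]
rotvec [-1.000e-03 -1.600e-01 -1.156e+00] cm [17.98 -9.33 -4.43]
```

Call:
send_rows([
  [[0,0,0,0,0,0,140],[0,0,0,0,0,0,140],[0,0,0,0,0,0,140],[0,0,0,0,0,0,140],[0,0,0,0,-0.2,-1.5,140],[0,0,0,0,-0.4,-3,140],[0,0,0,0,0.5,-4.5,140],[0,0,0,0,2,-6,140],[0,0,0,0,2,-6,140]],
])

```text
time_s: 14.9
position: [0.4605, 0.1004, 0.1014]
ee_rot: [-172.0, 0.1, -128.7]
ft_force: [0.2, 1.1, 0.6]
opening: 0.0395
grasp_force: 0.0
```

```bash
python3 - <<'E'
from st import *
import kin; kin.HUB[:]=HUB+[.004,.0015,0]
snap("scene","s3",(230,155,330,255),4)
x,R,q=cur(); print(x,robot.read_state()["opening"])
for z in(.10,.042): c,R1=rim(207,8,1,r=.161,z=z);go(c,R1)
E
```

```text
[0.46053701 0.10008025 0.10063431] 0.03957507029448096
rotvec [-0.    -0.161 -1.155] cm [ 15.1  -12.41   1.78]
rotvec [-0.    -0.161 -1.155] cm [ 15.1  -11.61   7.53]
```

View pics/s3.png

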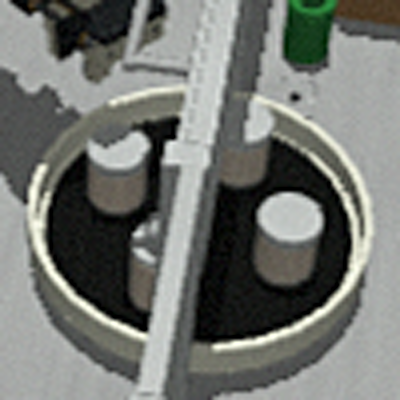

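The table has turned and all four jars are standing: flat lids at crop (290,215), (118,152) and (245,122), with the knob jar under the rail at (150,240). Next is the second grasp.

Call:
send_rows([
  [[0,-0.02,-0.144,1.9,-1.3,0.2,140],[0,-0.04,-0.289,3.8,-2.6,0.4,140],[0,-0.06,-0.433,5.7,-3.8,0.6,140],[0,-0.08,-0.578,7.5,-5.2,0.7,140],[0,-0.1,-0.722,9.4,-7.0,0.8,140],[0,-0.12,-0.866,11.3,-8.8,1.0,140],[0,-0.14,-1.01,13.2,-10.6,1.3,140],[0,-0.161,-1.155,15.1,-12.4,1.8,140],[0,-0.161,-1.155,15.1,-12.4,1.8,140],[0,-0.161,-1.155,15.1,-12.4,1.8,140]],
])

```text
time_s: 15.95
position: [0.4636, -0.0986, 0.0985]
ee_rot: [-172.2, -0.0, -61.9]
ft_force: [0.5, 0.2, 0.1]
opening: 0.0393
grasp_force: 0.0
```

```bash
python3 - <<'E'
from st import *
import kin; kin.HUB[:]=HUB+[.004,.0015,0]
a=np.load('pics/s3.npz')
for u,v in((290,215),(118,150)):
    d=(ray(a,230+u/4,155+v/4,.098)-kin.HUB)[:2]; print(np.hypot(*d),np.degrees(np.arctan2(d[1],d[0]))-1.1)
x,R,q=cur(); print(x)
c,R1=rim(207,8,1,z=.042);go(c,R1)
E
```

```text
0.09002948683300711 -16.628789572209897
0.08590930909296864 165.28794445392484
[ 0.46357636 -0.09860576  0.09846899]
rotvec [ 0.003 -0.     0.001] cm [-0.2   0.62  5.61]
```

Call:
send_rows([
  [[0,0,0,-0.1,0.15,1.2,140],[0,0,0,-0.2,0.3,2.6,140],[0,0,0,-0.2,0.45,4.0,140],[0,0,0,-0.2,0.55,5.2,140],[0,0,0,-0.2,0.6,5.6,140],[0,0,0,-0.2,0.6,5.6,190],[0,0,0,-0.2,0.6,5.6,255],[0,0,0,-0.2,0.6,5.6,255],[0,0,0,-0.2,0.6,5.6,255],[0,0,0,-0.2,0.6,5.6,255],[0,0,0,-0.2,0.6,5.6,255]],
])

```text
time_s: 17.05
position: [0.4657, -0.0938, 0.0438]
ee_rot: [-172.0, -0.1, -61.9]
ft_force: [4.1, 3.1, -0.7]
opening: 0.0089
grasp_force: 30.0
```

```bash
python3 - <<'E'
from st import *
x,R,q=cur(); s=robot.read_state(); h=HUB+[.004,.0015,0]; d=(x-h)[:2]; print(x,s["ft_force"],s["opening"],np.hypot(*d),np.degrees(np.arctan2(d[1],d[0]))-1.1+360, s["ee_rot"])
stroke(-36,11,h)
E
```

```text
[ 0.46567583 -0.093772    0.04380961] [ 4.05903554  3.13002791 -0.7216261 ] 0.008916792214548473 0.15839510165252424 206.53599618699624 [-1.71963045e+02 -9.25715391e-02 -6.19353718e+01]
[-0.0, 0.008, 0.057] [-0.9, -0.03, 0.0] [12, 10, -42, -3, -30, 15] 0.0
[-0.0, 0.016, 0.113] [-1.8, -0.12, 0.01] [14, 9, -43, -2, -30, 9] 0.0
[-0.0, 0.024, 0.17] [-2.7, -0.25, 0.03] [16, 9, -44, -1, -29, 3] 0.0
[-0.0, 0.032, 0.226] [-3.58, -0.43, 0.06] [18, 8, -46, 1, -28, -4] 0.0
[-0.0, 0.04, 0.283] [-4.46, -0.67, 0.09] [20, 8, -47, 3, -27, -10] 0.0
[-0.001, 0.048, 0.339] [-5.32, -0.95, 0.13] [21, 8, -48, 4, -27, -17] 0.0
[-0.001, 0.056, 0.396] [-6.16, -1.28, 0.17] [23, 7, -49, 6, -26, -23] 0.0
[-0.001, 0.064, 0.452] [-6.98, -1.66, 0.22] [25, 7, -50, 7, -26, -30] 0.0
[-0.001, 0.072, 0.509] [-7.77, -2.09, 0.28] [27, 7, -50, 9, -26, -36] 0.0
[-0.001, 0.08, 0.566] [-8.54, -2.56, 0.35] [28, 7, -51, 10, -26, -42] 0.0
[-0.001, 0.088, 0.622] [-9.29, -3.07, 0.42] [30, 7, -51, 12, -26, -48] 0.0
```

Call:
send_rows([
  [[0,0.004,0.028,-0.45,-0.1,0,255],[0,0.016,0.113,-1.81,-0.3,0.01,255],[0,0.024,0.17,-2.71,-0.44,0.03,255],[0,0.032,0.226,-3.6,-0.62,0.06,255],[0,0.04,0.283,-4.48,-0.86,0.09,255],[0,0.048,0.339,-5.35,-1.15,0.13,255],[0,0.056,0.396,-6.2,-1.48,0.17,255],[0,0.064,0.452,-7.02,-1.87,0.22,255],[0,0.072,0.509,-7.82,-2.3,0.28,255],[0,0.08,0.566,-8.6,-2.77,0.35,255],[0,0.088,0.622,-9.35,-3.28,0.42,255],[0,0.088,0.622,-9.35,-3.28,0.42,255]],
])

```text
time_s: 18.25
position: [0.4486, 0.004, 0.0437]
ee_rot: [-172.1, -0.2, -98.0]
ft_force: [-6.0, 0.7, 12.5]
opening: 0.0083
grasp_force: 30.5
```

```bash
python3 - <<'E'
from st import *
x,R,q=cur(); s=robot.read_state(); h=HUB+[.004,.0015,0]; d=(x-h)[:2]; print(x,s["ft_force"],s["opening"],np.hypot(*d),(np.degrees(np.arctan2(d[1],d[0]))-1.1+360)%360, s["ee_rot"])
stroke(-36,11,h)
E
```

```text
[0.44857725 0.00399236 0.04369424] [-5.9718425   0.65402454 12.49417193] 0.008343949058798884 0.15928603054661514 170.12771460715794 [-172.11142011   -0.19621607  -98.0276802 ]
[-0.0, 0.008, 0.057] [-0.91, -0.04, 0.0] [31, 8, -51, 13, -26, -54] 0.0
[-0.0, 0.016, 0.113] [-1.81, -0.13, 0.01] [33, 8, -51, 13, -26, -59] 0.0
[-0.001, 0.024, 0.17] [-2.71, -0.27, 0.03] [34, 8, -51, 14, -27, -64] 0.0
[-0.001, 0.031, 0.226] [-3.6, -0.46, 0.05] [35, 9, -50, 15, -27, -69] 0.0
[-0.001, 0.039, 0.283] [-4.48, -0.7, 0.08] [36, 9, -50, 15, -28, -73] 0.0
[-0.001, 0.047, 0.339] [-5.34, -0.99, 0.12] [36, 10, -49, 15, -29, -77] 0.0
[-0.001, 0.055, 0.396] [-6.18, -1.33, 0.16] [37, 11, -48, 15, -30, -81] 0.0
[-0.002, 0.063, 0.453] [-7.01, -1.71, 0.21] [38, 12, -47, 15, -30, -85] 0.0
[-0.002, 0.071, 0.509] [-7.81, -2.14, 0.27] [38, 12, -46, 15, -31, -88] 0.0
[-0.002, 0.078, 0.566] [-8.58, -2.62, 0.33] [39, 13, -44, 15, -32, -92] 0.0
[-0.002, 0.086, 0.622] [-9.32, -3.14, 0.4] [39, 14, -43, 14, -33, -95] 0.0
```

Call:
send_rows([
  [[0,0.008,0.057,-0.91,-0.04,-0.03,255],[0,0.016,0.113,-1.81,-0.13,-0.06,255],[0,0.024,0.17,-2.71,-0.27,-0.05,255],[0,0.031,0.226,-3.6,-0.46,-0.03,255],[0,0.039,0.283,-4.48,-0.7,0,255],[0,0.047,0.339,-5.34,-0.99,0.03,255],[0,0.055,0.396,-6.18,-1.33,0.07,255],[0,0.063,0.453,-7.01,-1.71,0.12,255],[0,0.071,0.509,-7.81,-2.14,0.18,255],[0,0.078,0.566,-8.58,-2.62,0.24,255],[0,0.084,0.605,-9.1,-2.98,0.28,255],[0,0.084,0.605,-9.1,-2.98,0.28,255]],
])

```text
time_s: 19.45
position: [0.491, 0.0901, 0.0438]
ee_rot: [-172.0, -0.2, -133.0]
ft_force: [-3.1, 3.2, -0.3]
opening: 0.0088
grasp_force: 30.1
```

```bash
python3 - <<'E'
from st import *
x,R,q=cur(); s=robot.read_state(); h=HUB+[.004,.0015,0]; d=(x-h)[:2]; print(x,s["ft_force"],s["opening"],np.hypot(*d),(np.degrees(np.arctan2(d[1],d[0]))-1.1+360)%360, s["ee_rot"])
a=snap("scene","s4"); b=snap("top","t4")
A=cv2.resize(a['img'][155:255,230:330,::-1],(400,400),interpolation=2)
B=cv2.resize(b['img'][110:220,200:300,::-1],None,fx=4,fy=4,interpolation=2)
C=np.zeros((440,800,3),np.uint8);C[:400,:400]=A;C[:,400:]=B;cv2.imwrite('pics/crop4.png',C)
for dd,o in((a,(230,155,0)),(b,(200,110,400))):
  for f,z,r in((180,.121,.09),(90,.098,.09),(-90,.098,.09),(0,.098,.09)):
    P_=h+r*(np.cos(np.radians(f))*X+np.sin(np.radians(f))*Y)+Z*z; u=proj(dd,P_); print(f,((u-o[:2])*4+[o[2],0]).round())
E
```

```text
[0.49100506 0.09010646 0.04384276] [-3.10283502  3.201892   -0.33785592] 0.008785933071886288 0.15941587543027944 135.06620589405395 [-1.72041803e+02 -1.66069295e-01 -1.33040528e+02]
180 [107. 149.]
90 [214. 112.]
-90 [187. 254.]
0 [297. 195.]
180 [647. 310.]
90 [530. 210.]
-90 [754. 198.]
0 [637.  95.]
```

View pics/crop4.png

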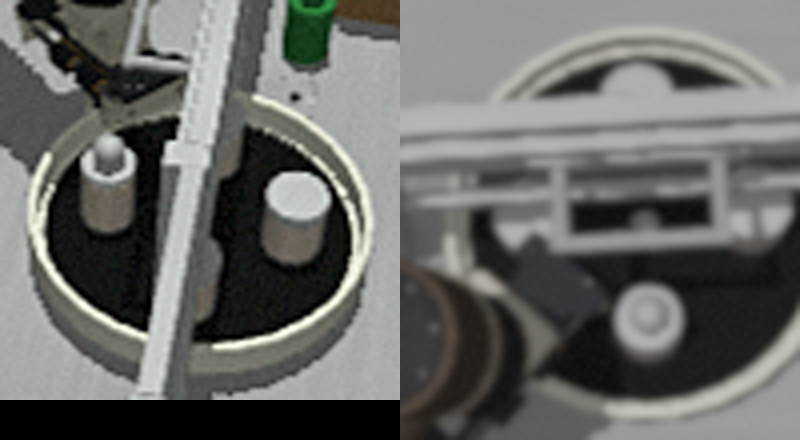

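The knob's ball is at (108,150) in the scene panel and (648,312) in the top panel. The predictions for squarely in front were (107,149) and (647,310), so it is within about 1°. All the jars stand, the sash is up and the rim is held. I'll settle and hand in.

Call:
send_rows([
  [[0,0,0,0,0,0,255],[0,0,0,0,0,0,255],[0,0,0,0,0,0,255],[0,0,0,0,0,0,255]],
])

```text
time_s: 19.95
position: [0.4902, 0.0893, 0.0439]
ee_rot: [-172.1, -0.2, -133.0]
ft_force: [-3.2, 3.6, -3.7]
opening: 0.0086
grasp_force: 30.0
```

```bash
python3 -c "
from workcell import robot
print(robot.job_done())"
```

```text
the job is handed in; nothing more can be done
None
```

The job is handed in at about 20 s: the sash is up at its stop, the ball-knob jar is within about 1° of squarely front by the camera images, all four jars are standing, and the gripper is still holding the rim; no verdict came back.

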